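# Make up two treatment kits from the stock

## Task

Make up two treatment kits from the stock standing behind the trays. Blue tray: stand the small brown dropper bottle in the pocket with the white pad and the amber pill bottle in the bare pocket; green tray: stand the cream jar with the wine-red lid in the pocket with the white pad and the vial of blue solution in the bare pocket. Everything must stand upright on its pocket's floor, and the purple stain jar stays where it stands in the stock.

Things in the scene. Friction and masses are not known exactly. Their poses are not given: they have to be found in the camera images.
- blue_tray: Shallow blue plastic tray, fixed; 70 (x) by 136 mm (y), 16 mm high, walls 4 mm. A middle wall makes two square 62 mm pockets. Origin: centre of underside, z up. White-padded pocket centred at y = +33 mm, floor (pad top) 7 mm above the underside; bare blue pocket at y = -33 mm, floor 4 mm up. Long side lies roughly left to right, pad at either end.
- green_tray: Shallow green plastic tray, fixed; 70 (x) by 136 mm (y), 16 mm high, walls 4 mm. A middle wall makes two square 62 mm pockets. Origin: centre of underside, z up. White-padded pocket centred at y = +33 mm, floor (pad top) 7 mm above the underside; bare green pocket at y = -33 mm, floor 4 mm up. Long side lies roughly left to right, pad at either end.
- dropper_bottle: Small brown dropper bottle with a white pointed nozzle, 75 mm high: round body 26 mm across up to 42 mm, then a nozzle 16 mm across. Origin: centre of its underside, z up. Stands loose on the worktop, about 30 g, free to grip from any side.
- pill_bottle: Amber pill bottle with a white cap, 68 mm high: body 42 mm across up to 60 mm (narrowing at the shoulder), cap 30 mm across. Origin: centre of its underside, z up. Stands loose on the worktop, about 50 g, free to grip from any side.
- red_jar: Small cream jar with a wine-red lid, 51 mm high: body 38 mm across up to 36 mm, lid 40 mm across. Origin: centre of its underside, z up. Stands loose on the worktop, about 50 g, free to grip from any side.
- blue_vial: Glass vial of blue solution with a white cap, 70 mm high: body 32 mm across up to 62 mm, cap 23 mm across. Origin: centre of its underside, z up. Stands loose on the worktop, about 50 g, free to grip from any side.
- stain_jar: Clear stain jar with purple contents and a broad white lid, 48 mm across, 64 mm high; not wanted in either kit, must stay where it stands in the stock. Origin: centre of its underside, z up. Stands loose on the worktop, about 110 g, free to grip from any side.

How it is judged:
At the end, for the whole second after the job is handed in: Each of the four things stands in its named pocket: origin within 20 mm of the pocket centre along both tray axes and at most 13 mm above the tray's underside, upright within 0.12 rad, at rest. The stain jar stands upright within 30 mm of where it began (x of dropper_bottle in the frame of blue_tray between -0.02 and 0.02 m and y of dropper_bottle in the frame of blue_tray between 0.013 and 0.053 m and z of each of dropper_bottle, pill_bottle in the frame of blue_tray below 0.013 m and angle between each of dropper_bottle, pill_bottle, red_jar, blue_vial, stain_jar's own z axis and vertical below 0.12 rad and linear speed of each of dropper_bottle, pill_bottle, red_jar, blue_vial below 0.02 m/s and x of pill_bottle in the frame of blue_tray between -0.02 and 0.02 m and y of pill_bottle in the frame of blue_tray between -0.053 and -0.013 m and x of red_jar in the frame of green_tray between -0.02 and 0.02 m and y of red_jar in the frame of green_tray between 0.013 and 0.053 m and z of each of red_jar, blue_vial in the frame of green_tray below 0.013 m and x of blue_vial in the frame of green_tray between -0.02 and 0.02 m and y of blue_vial in the frame of green_tray between -0.053 and -0.013 m and distance of stain_jar from where it was at the start of the episode below 0.03 m); the robot touches nothing.
It fails at once if the stain jar is moved by more than 30 mm or tipped (distance of stain_jar from where it was at the start of the episode above 0.03 m or angle between stain_jar's own z axis and vertical above 0.3 rad).
It also fails if it takes over 90 s, if anything falls off the work surface, if the arm or the gripper's body presses on something with over 40 N, if the wrist force passes 120 N, or if a joint passes its speed limit or range.

## Robot

A 6-joint arm with a two-finger parallel gripper is mounted at the origin on a cart in front of the work surface, level with it; the furniture and walls round the work are solid. World frame = base frame: x ahead of the robot, y to its left, z up, the work surface at z = 0. Lengths are in m, angles in rad, forces in N, time in s.
With the tool pointing down it reaches from about 0.225 to 0.875 m from the base axis. Payload 3.4 kg.
Tool frame: the origin (TCP) lies at the very end of the fingers, on their centre line; the grasp point (between the pads) lies behind it (manip.grasp_offset is the z of the grasp point in the tool frame, in m); z points along the fingers, y is the line along which they close (so a half turn about z gives the same grasp; the last joint's range is limited). The gripper opens to 85 mm and grips with 20 to 120 N. Pads are 22 mm wide; open, the fingers measure 114 mm over their backs; the gripper's body (76 mm by 85 mm) begins 54 mm behind the grasp point. The pads swing forward as they close: fully open they stand 13 mm farther back than shut.
Start: joints at [1.025, 0.276, 1.505, -0, 1.361, -0.121], TCP at [0.237, 0.524, 0.231] pointing down, gripper open.
Joint ranges: [-2.89, 2.89], [-0.75, 2.08], [0.22, 2.7], [-1.18, 4.32], [0.11, 2.71], [-2.7, 2.7]. Speed limits (rad/s): [2.57, 2.57, 3.14, 3.14, 3.14, 3.14].

## Interface

Orientations are given as a unit quaternion [w, x, y, z].
In Python, from rig import manip gives the robot as it stands.
- The arm moves only by the shell command python3 -m pendant 'ROWS' [FORCE]. ROWS is JSON, a list of rows, each an object of numbers: "dx", "dy", "dz": the shift along the tool's x, y, z in m; "rx", "ry", "rz": the turn, a rotation vector about the tool's x, y, z in degrees; "hand": the finger opening in m, from 0 to 0.0854. In form: [{"dx": .., "dy": .., "dz": .., "rx": .., "ry": .., "rz": .., "hand": ..}, ...]. A call has 1 to 12 rows; each row shifts and turns the commanded pose from where the row before left it, along the tool's axes as they then stand; what a row does not reach is not made up. A row lasts 1/12 s, in which the tool goes at most 41.7 mm and 7.16 degrees, less where a joint would pass 70% of its speed; a pose out of reach is approached as far as the arm can. A call is refused whole if a number of a shift passes 0.0417 or a number of a turn 7.16, either way. A call with a gripper value outside its range is refused whole. The fingers move at their own pace and stop on an object; FORCE is the grip in N (left out, the last holds). Time passes only in rows, so rows that do not move let the fingers close. It gives the time, the measured TCP pose, the force, the opening and the grip force at its end, in the units of the state.
- manip.get_state(): the state, without advancing time (a new reading comes with each control period).
- manip.get_image(name): name is "side" or "top"; returns a dict with "frame" (480x640x3 uint8, red, green, blue), "fx", "fy", "cx", "cy" (pixels), "distortion" ([k1, k2, p1, p2, k3] as OpenCV has them; the pictures are not rectified), "position" and "attitude" of the camera in the world. Camera axes: x right, y up, looking along -z (the intrinsics and any distortion apply to the point x, -y, -z); pixel columns grow to the right and rows downward; lengths in m; the calibration is good to about 2 mm. A picture is of the moment at which its call begins. There is no depth.
- manip.sign_off(): hands the job in; it is judged then, once.
The state is a dict: "clock": time; "qpos": joint angles; "qd": joint speeds; "effort": joint torques, N m; "position": TCP position; "ee_rot": TCP orientation; "contact_force": force on the tool from outside, world axes, zero at the start; "moment": the same for the moment, N m; "width": finger opening in m; "gripper_force": force on a finger pad.
Only numpy, scipy, OpenCV 4.12 (cv2) and the standard library are available. Lean on these libraries where they do the work, as an engineer would, in place of code of your own. Each camera call takes 0.05 s, during which the arm holds its last target. There are 200 camera calls.

## Working session

There is one attempt and no reset: what is moved stays moved. The work goes in short steps, Python scripts to look and compute and a shell command to move; the robot and the scene stay as the last step left them, time stands still between calls to the robot, and variables do not carry over. Pictures are saved under pics/ and viewed, at most 14 in all, crops included, and the job is handed in when it is done.

```bash
ls; mkdir -p pics
python3 - <<'E'
from rig import manip
import cv2
s=manip.get_state(); print(s); print(manip.grasp_offset)
for n in("side","top"):
    r=manip.get_image(n); f=r.pop("frame"); print(n,r)
    cv2.imwrite(f"pics/{n}0.png",f[:,:,::-1])
E
```

```text
pics
{'clock': 0.0, 'qpos': array([ 1.02501009e+00,  2.76603049e-01,  1.50616695e+00,  1.23545775e-05,
        1.36069840e+00, -1.20993329e-01]), 'qd': array([5.66735236e-06, 1.12728626e-03, 1.25736190e-04, 8.78769283e-04,
       2.90245405e-03, 5.14524698e-04]), 'effort': array([ 5.64604397e-04, -4.16771686e+01, -2.45799476e+01, -2.40059071e-04,
        1.10100769e-02, -2.98179444e-06]), 'position': array([0.23668884, 0.52342911, 0.23042165]), 'ee_rot': array([-3.12624681e-04,  2.10804278e-01,  9.77527839e-01, -8.84255404e-04]), 'contact_force': array([-0.35816798,  0.25622859,  0.59221012]), 'moment': array([ 0.00284804,  0.0566041 , -0.00100621]), 'gripper_force': 0.0, 'width': 0.08534116899536905}
-0.0187
side {'fx': 586.8673078461708, 'fy': 586.8673078461708, 'cx': 325.8609290336752, 'cy': 237.89723646814554, 'distortion': array([0.00602178, 0.        , 0.        , 0.        , 0.        ]), 'position': array([ 0.13598243, -0.33924383,  0.38454305]), 'attitude': array([ 0.80573382,  0.52033991, -0.14166134, -0.2448907 ])}
top {'fx': 457.1533451487159, 'fy': 457.1533451487159, 'cx': 316.6204578075972, 'cy': 243.56917609716805, 'distortion': array([-0.10928335,  0.        ,  0.        ,  0.        ,  0.        ]), 'position': array([0.45622248, 0.32672803, 0.89572074]), 'attitude': array([-0.69642113, -0.04152499,  0.03877871,  0.71538066])}
```

View pics/side0.png

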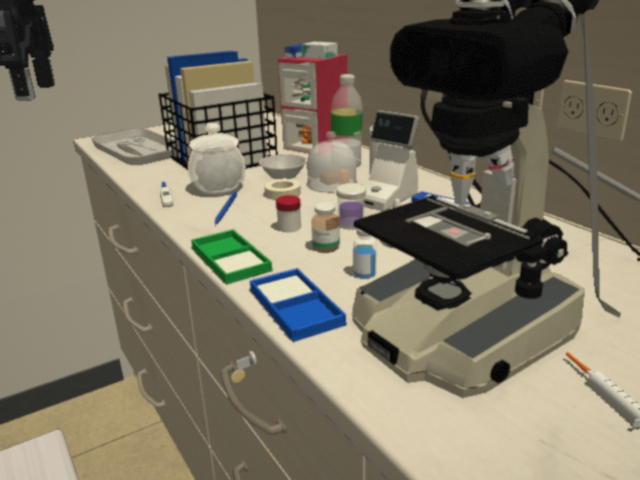

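View pics/top0.png

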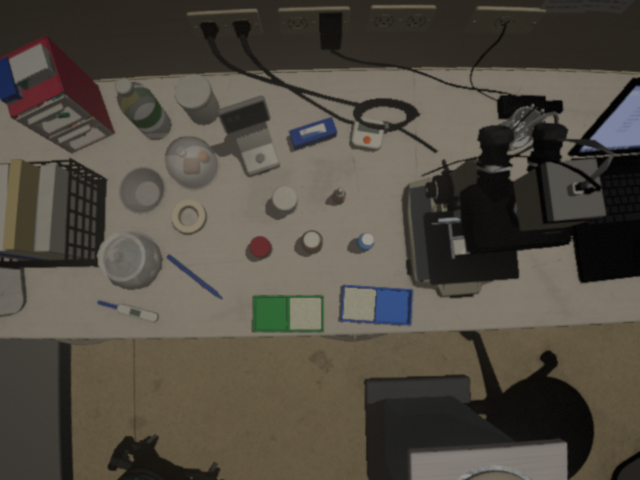

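The side view shows the red jar (288,212), pill (326,228), vial (364,258), stain jar (350,205), with the green tray at about (231,255) and the blue at (297,302). The dropper is hidden behind the microscope stage. The top view shows the red jar (260,247), pill (312,241), vial (366,242), stain jar (285,200) and dropper (338,196). Green tray is at (288,313) with its pad to the right, blue at (376,305) with its pad to the left.

```bash
cat > h.py <<'E'
import numpy as np, cv2
from scipy.spatial.transform import Rotation as R
from rig import manip
def ray(r,uv):
    K=np.array([[r["fx"],0,r["cx"]],[0,r["fy"],r["cy"]],[0,0,1]])
    p=cv2.undistortPoints(np.array(uv,float).reshape(-1,1,2),K,r["distortion"]).reshape(-1,2)
    d=np.c_[p[:,0],-p[:,1],-np.ones(len(p))]
    q=r["attitude"]; return r["position"],R.from_quat([q[1],q[2],q[3],q[0]]).apply(d)
def onz(r,uv,z):
    o,d=ray(r,uv); return o+d*((z-o[2])/d[:,2])[:,None]
def tri(ra,ua,rb,ub):
    o1,d1=ray(ra,[ua]);o2,d2=ray(rb,[ub]);d1=d1[0];d2=d2[0]
    t=np.linalg.lstsq(np.c_[d1,-d2],o2-o1,rcond=None)[0]
    a,b=o1+d1*t[0],o2+d2*t[1]; return (a+b)/2,np.linalg.norm(a-b)
def tool(s=None):
    s=s or manip.get_state(); q=s["ee_rot"]; return s["position"],R.from_quat([q[1],q[2],q[3],q[0]])
E
python3 - <<'E'
from h import *
r=manip.get_image("top"); q=manip.get_image("side")
np.set_printoptions(precision=3,suppress=True)
ims={}
for n,c in(("top",r),("side",q)):
    hsv=cv2.cvtColor(c["frame"],cv2.COLOR_RGB2HSV); ims[n]=hsv
    for nm,lo,hi in(("blue",(100,150,60),(130,255,255)),("green",(50,150,40),(80,255,255)),("red",(165,100,40),(180,255,255)),("cyan",(95,80,90),(110,220,255))):
        m=cv2.inRange(hsv,lo,hi)
        for k in cv2.findContours(m,cv2.RETR_EXTERNAL,cv2.CHAIN_APPROX_NONE)[0]:
            if cv2.contourArea(k)>60:
                a=cv2.minAreaRect(k); print(n,nm,cv2.contourArea(k),np.array(a[0]),np.array(a[1]),a[2])
                if n=="top" and cv2.contourArea(k)>1000:
                    print(onz(r,cv2.boxPoints(a),.016), onz(r,[a[0]],.016))
# extents
print("mic corners z0..", onz(r,[[405,178],[405,290],[440,296],[438,285]],.1))
print("edge",onz(r,[[340,335],[100,338]],0))
p,T=tool(); print(p,T.as_matrix())
t=cv2.resize(r["frame"][170:335,235:435],(800,660))[:600]; cv2.imwrite("pics/topz.png",t[:,:,::-1])
t=cv2.resize(q["frame"][165:345,185:425],(800,600)); cv2.imwrite("pics/sidez.png",t[:,:,::-1])
E
```

```text
top blue 861.5 [393.435 306.114] [33.06  33.883] 3.3664605617523193
top blue 388.5 [ 3.559 78.235] [37.593 15.522] 75.96376037597656
top red 2654.5 [52.138 77.009] [105.122  81.714] 1.3169124126434326
[[0.852 1.01  0.016]
 [1.052 1.033 0.016]
 [1.018 0.773 0.016]
 [0.829 0.764 0.016]] [[0.934 0.89  0.016]]
top cyan 954.0 [391.612 305.918] [31.796 33.316] 2.4895529747009277
side blue 3772.5 [297.756 302.29 ] [92.258 56.602] 50.599342346191406
side blue 71.5 [225.5 207. ] [ 3.051 33.837] 33.690067291259766
side blue 709.0 [197.39   63.514] [38.673 76.462] 57.58769607543945
side green 2331.5 [231. 255.] [74.953 45.255] 45.0
side green 368.5 [346. 125.] [18. 28.] 90.0
side red 253.0 [287.5 203. ] [14. 21.] 90.0
side red 1502.0 [314.041  98.575] [85.245 67.143] 87.79740142822266
side cyan 3565.5 [299.124 301.652] [90.948 56.762] 52.957523345947266
side cyan 195.0 [364.5 261.5] [19. 31.] 0.0
side cyan 78.0 [225.82  206.709] [ 3.533 34.67 ] 33.11134338378906
side cyan 692.0 [206.536  58.161] [18.87  74.762] 77.56044006347656
mic corners z0.. [[0.661 0.167 0.1  ]
 [0.462 0.177 0.1  ]
 [0.449 0.116 0.1  ]
 [0.468 0.119 0.1  ]]
edge [[0.379 0.288 0.   ]
 [0.381 0.765 0.   ]]
[0.237 0.524 0.231] [[-0.911  0.412 -0.001]
 [ 0.412  0.911 -0.001]
 [ 0.    -0.001 -1.   ]]
```

View pics/topz.png

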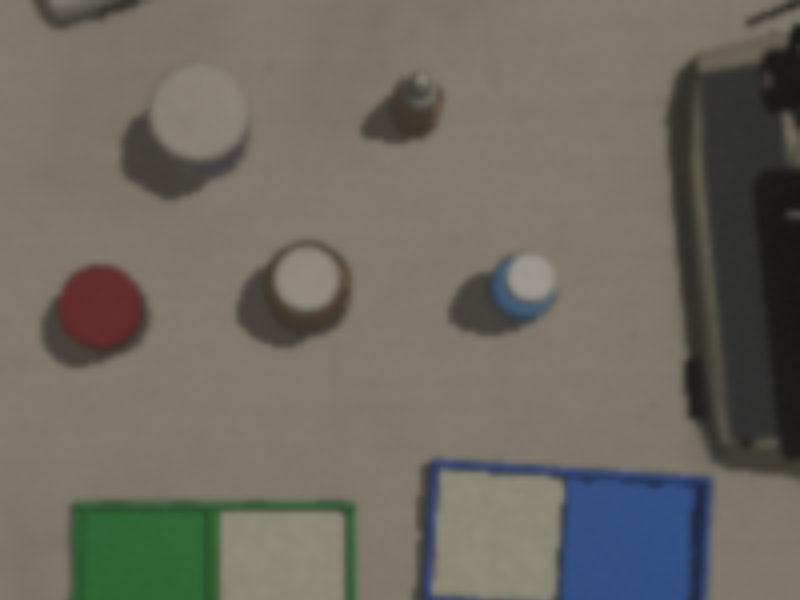

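View pics/sidez.png

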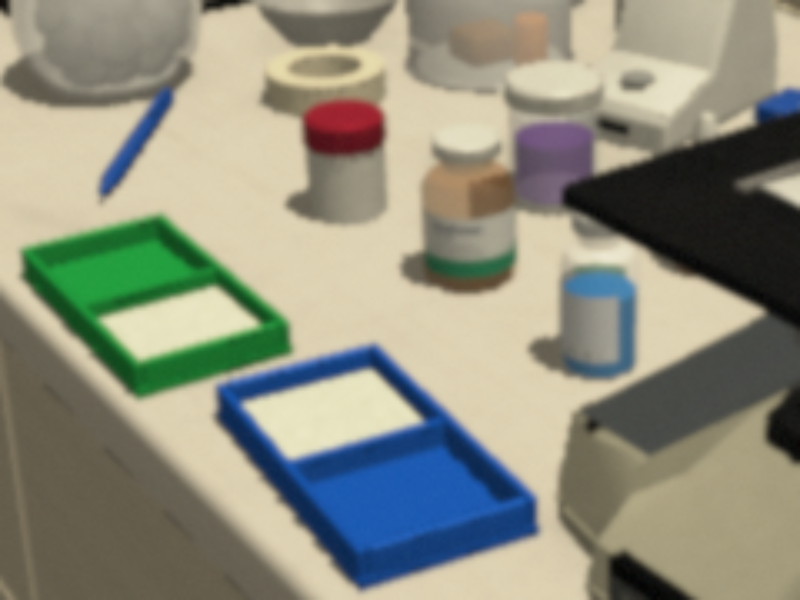

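The zoomed views show lids clearly. Top: red (101,307), pill (306,279), vial (530,277), dropper tip (421,78), stain (200,113). Side: red (344,116), pill (467,137), stain (554,80), vial (598,215), and the dropper tip just over the stage at (706,115).

Run:
```python
from h import *
np.set_printoptions(precision=4,suppress=True)
r=manip.get_image("top"); q=manip.get_image("side")
T=lambda X,Y:(235+(X+.5)/4-.5,170+(Y+.5)/4-.5)
S=lambda X,Y:(185+X*.3-.35,165+Y*.3-.35)
H=dict(red=.051,pill=.068,vial=.070,drop=.075,stain=.064)
t=dict(red=(101,307),pill=(306,279),vial=(530,277),drop=(421,78),stain=(200,113))
s=dict(red=(344,116),pill=(467,137),vial=(598,215),drop=(706,115),stain=(554,80))
for k in t:
    p,e=tri(r,T(*t[k]),q,S(*s[k])); print(k,"tri",p,"gap",e,"plane",onz(r,[T(*t[k])],H[k])[0])
hsv=cv2.cvtColor(r["frame"],cv2.COLOR_RGB2HSV)
for nm,lo,hi,x in(("blue",(100,110,30),(130,255,255),(330,280,420,330)),("green",(45,80,30),(90,255,255),(245,285,330,340))):
    m=np.zeros(hsv.shape[:2],np.uint8); a,b,c,d=x; m[b:d,a:c]=cv2.inRange(hsv,lo,hi)[b:d,a:c]
    pts=cv2.findNonZero(m); a=cv2.minAreaRect(pts); w=onz(r,cv2.boxPoints(a),.016)
    print(nm,a,"\n",w,"centre",w.mean(0)); 
    rr=cv2.minAreaRect((onz(r,cv2.convexHull(pts).reshape(-1,2),.016)[:,:2]*1000).astype(np.float32)); print(rr)
# tray heights by two views: blue/green corners (top zoom, side zoom)
for n,a,b in(("b y+x+",(430,460),(375,348)),("b y-x+",(711,478),(535,499)),("g y+x+",(73,503),(162,217)),("g y-x+",(354,503),(289,327))):
    print(n,tri(r,T(*a),q,S(*b)))
# floors: pad/bare corner against x+ wall seen from above; dividing-wall base
for n,a,b in(("b pad y+x+",(438,472),(372,369)),("g pad y-x+",(346,512),(258,318))):
    print(n,tri(r,T(*a),q,S(*b)))
```

```text
red tri [0.5512 0.4342 0.0505] gap 0.0020147934171699414 plane [0.5503 0.4345 0.051 ]
pill tri [0.5597 0.3379 0.0682] gap 0.002343814226172565 plane [0.5587 0.3385 0.068 ]
vial tri [0.5571 0.2361 0.068 ] gap 0.0007302015317813181 plane [0.5566 0.2365 0.07  ]
drop tri [0.6498 0.283  0.0747] gap 0.00107802326315226 plane [0.6493 0.2834 0.075 ]
stain tri [0.6393 0.3852 0.0635] gap 0.0024589958546201835 plane [0.6381 0.3858 0.064 ]
blue ((376.2379455566406, 304.9552001953125), (69.64431762695312, 35.35065460205078), 3.3664603233337402) 
 [[0.4078 0.2873 0.016 ]
 [0.4748 0.2813 0.016 ]
 [0.463  0.1476 0.016 ]
 [0.3959 0.1546 0.016 ]] centre [0.4354 0.2177 0.016 ]
((435.3805236816406, 217.75131225585938), (133.73635864257812, 67.44395446777344), 84.95513916015625)
green ((288.0, 313.5), (35.0, 70.0), 90.0) 
 [[0.4587 0.4536 0.016 ]
 [0.4553 0.3193 0.016 ]
 [0.3889 0.3211 0.016 ]
 [0.3921 0.4546 0.016 ]] centre [0.4238 0.3872 0.016 ]
((423.71295166015625, 387.26666259765625), (134.3191680908203, 66.61485290527344), 88.56941223144531)
b y+x+ (array([0.4771, 0.2814, 0.0135]), np.float64(0.0021376932644405705))
b y-x+ (array([0.464 , 0.1465, 0.0155]), np.float64(0.0012051483344965627))
g y+x+ (array([0.4611, 0.4535, 0.0144]), np.float64(0.0027043088765247476))
g y-x+ (array([0.4574, 0.3186, 0.0136]), np.float64(0.0019001873992738002))
b pad y+x+ (array([0.4719, 0.277 , 0.0072]), np.float64(0.003582987050904055))
g pad y-x+ (array([0.45  , 0.3241, 0.018 ]), np.float64(0.005143496526027734))
```

Two-view heights agree with the text: lids within 2 mm, trays about 15 mm, pad about 7 mm. Now I'll align the gripper and head for the red jar.

```bash
cat > go.py <<'E'
import sys
from h import *
p,T=tool(); w=np.array(eval(sys.argv[1]))
M=T.as_matrix(); print("at",p.round(4),"yaw",np.degrees(np.arctan2(M[1,1],M[0,1])).round(2),"z",M[:,2].round(3),"tool shift",(M.T@(w-p)).round(4),"t",manip.get_state()["clock"])
E
python3 -m pendant '[{"rz":-6.08,"hand":0.065},{"rz":-6.08},{"rz":-6.08},{"rz":-6.08},{"dx":-0.035,"dy":-0.01,"dz":0.008},{"dx":-0.035,"dy":-0.01,"dz":0.008},{"dx":-0.035,"dy":-0.01,"dz":0.008},{"dx":-0.035,"dy":-0.01,"dz":0.008},{"dx":-0.035,"dy":-0.01,"dz":0.008},{"dx":-0.035,"dy":-0.01,"dz":0.008},{"dx":-0.035,"dy":-0.01,"dz":0.008},{"dx":-0.035,"dy":-0.01,"dz":0.008}]' 30
python3 go.py .5508,.4343,.12
python3 - <<'E'
from h import *
r=manip.get_image("top"); q=manip.get_image("side")
T=lambda X,Y:(235+(X+.5)/4-.5,170+(Y+.5)/4-.5)
S=lambda X,Y:(185+X*.3-.35,165+Y*.3-.35)
print("mic base corner",tri(r,T(727,443),q,S(590,425)))
cv2.imwrite("pics/side1.png",q["frame"][:,:,::-1])
E
```

```text
at [0.2369 0.5238 0.231 ] yaw 65.66 z [-0.    -0.001 -1.   ] tool shift [-0.3229  0.0479  0.111 ] t 0.3
mic base corner (array([0.48181599, 0.1421754 , 0.04102927]), np.float64(0.005835373407219553))invalid input
```

```bash
python3 -m pendant '[{"rz":-6.08},{"rz":-6.08},{"rz":-6.08},{"rz":-6.08}]'; echo; python3 -m pendant '[{"dx":0,"dy":0,"dz":0,"rx":0,"ry":0,"rz":0,"hand":0.065}]' 30;  python3 go.py .5508,.4343,.12
```

```text
clock: 0.48
position: [0.237, 0.5239, 0.2313]
ee_rot: [-0.0, 0.211, 0.978, -0.0]
contact_force: [0.5, 0.4, 0.3]
width: 0.0754
gripper_force: 0.0
at [0.237  0.5239 0.2313] yaw 65.66 z [-0. -0. -1.] tool shift [-0.3229  0.0477  0.1113] t 0.4833invalid input
```

Rows need every key.

```bash
python3 -m pendant '[{"dx":0,"dy":0,"dz":0,"rx":0,"ry":0,"rz":-6.08,"hand":0.065},{"dx":0,"dy":0,"dz":0,"rx":0,"ry":0,"rz":-6.08,"hand":0.065},{"dx":0,"dy":0,"dz":0,"rx":0,"ry":0,"rz":-6.08,"hand":0.065},{"dx":0,"dy":0,"dz":0,"rx":0,"ry":0,"rz":-6.08,"hand":0.065},{"dx":-0.035,"dy":-0.01,"dz":0.008,"rx":0,"ry":0,"rz":0,"hand":0.065},{"dx":-0.035,"dy":-0.01,"dz":0.008,"rx":0,"ry":0,"rz":0,"hand":0.065},{"dx":-0.035,"dy":-0.01,"dz":0.008,"rx":0,"ry":0,"rz":0,"hand":0.065},{"dx":-0.035,"dy":-0.01,"dz":0.008,"rx":0,"ry":0,"rz":0,"hand":0.065},{"dx":-0.035,"dy":-0.01,"dz":0.008,"rx":0,"ry":0,"rz":0,"hand":0.065},{"dx":-0.035,"dy":-0.01,"dz":0.008,"rx":0,"ry":0,"rz":0,"hand":0.065},{"dx":-0.035,"dy":-0.01,"dz":0.008,"rx":0,"ry":0,"rz":0,"hand":0.065},{"dx":-0.035,"dy":-0.01,"dz":0.008,"rx":0,"ry":0,"rz":0,"hand":0.065}]' 30
python3 go.py .5508,.4343,.10
```

```text
clock: 1.48
position: [0.5186, 0.4431, 0.1669]
ee_rot: [0.0, 0.0, 1.0, 0.0]
contact_force: [0.6, 0.8, -0.1]
width: 0.065
gripper_force: 0.0
at [0.5186 0.4431 0.1669] yaw 89.97 z [ 0.  0. -1.] tool shift [-0.0322 -0.0088  0.0669] t 1.4833
```

```bash
python3 -m pendant '[{"dx":-0.0322,"dy":-0.0088,"dz":0.02,"rx":0,"ry":0,"rz":0,"hand":0.065},{"dx":0,"dy":0,"dz":0.025,"rx":0,"ry":0,"rz":0,"hand":0.065},{"dx":0,"dy":0,"dz":0.025,"rx":0,"ry":0,"rz":0,"hand":0.065},{"dx":0,"dy":0,"dz":0.025,"rx":0,"ry":0,"rz":0,"hand":0.065},{"dx":0,"dy":0,"dz":0.025,"rx":0,"ry":0,"rz":0,"hand":0.065},{"dx":0,"dy":0,"dz":0.015,"rx":0,"ry":0,"rz":0,"hand":0.065},{"dx":0,"dy":0,"dz":0.01,"rx":0,"ry":0,"rz":0,"hand":0.065}]' 30
python3 - <<'E'
from h import *
q=manip.get_image("side"); t=cv2.resize(q["frame"][145:325,205:445],(800,600)); cv2.imwrite("pics/s2.png",t[:,:,::-1])
E
```

```text
clock: 2.07
position: [0.5481, 0.4342, 0.0196]
ee_rot: [-0.002, 0.0, 1.0, -0.001]
contact_force: [-0.6, -0.9, -0.4]
width: 0.0648
gripper_force: 0.0
```

View pics/s2.png

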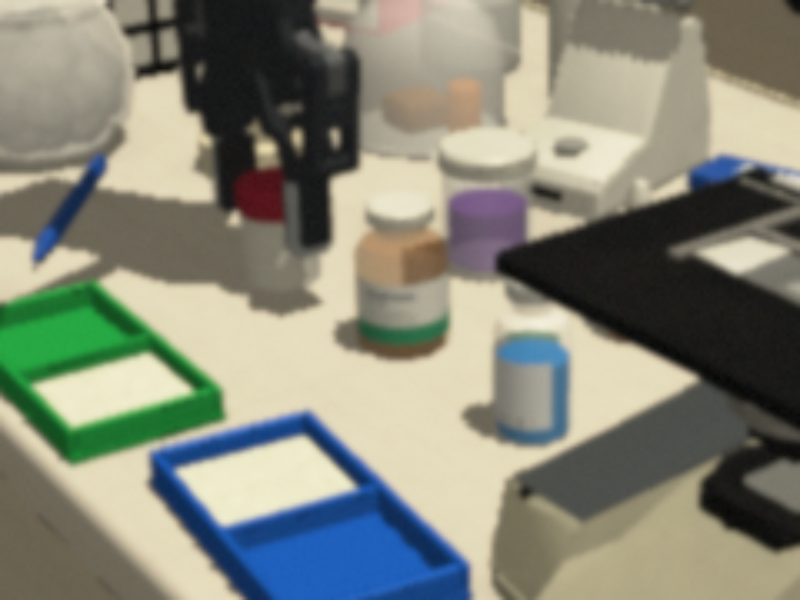

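The fingers straddle the red jar in the crop (lid at about (262,195)), with nothing else touched. Closing and lifting.

```bash
python3 -m pendant '[{"dx":-0.0025,"dy":0,"dz":-0.002,"rx":0,"ry":0,"rz":0,"hand":0.065},{"dx":0,"dy":0,"dz":0,"rx":0,"ry":0,"rz":0,"hand":0.03},{"dx":0,"dy":0,"dz":0,"rx":0,"ry":0,"rz":0,"hand":0.03},{"dx":0,"dy":0,"dz":0,"rx":0,"ry":0,"rz":0,"hand":0.03},{"dx":0,"dy":0,"dz":0,"rx":0,"ry":0,"rz":0,"hand":0.03},{"dx":0,"dy":0,"dz":0,"rx":0,"ry":0,"rz":0,"hand":0.03},{"dx":0,"dy":0,"dz":-0.01,"rx":0,"ry":0,"rz":0,"hand":0.03},{"dx":0,"dy":0,"dz":-0.02,"rx":0,"ry":0,"rz":0,"hand":0.03},{"dx":0,"dy":0,"dz":-0.02,"rx":0,"ry":0,"rz":0,"hand":0.03},{"dx":0,"dy":0,"dz":-0.02,"rx":0,"ry":0,"rz":0,"hand":0.03},{"dx":0,"dy":0,"dz":-0.01,"rx":0,"ry":0,"rz":0,"hand":0.03},{"dx":0,"dy":0,"dz":0,"rx":0,"ry":0,"rz":0,"hand":0.03}]' 30
python3 go.py .4232,.3542,.06
```

```text
clock: 3.12
position: [0.5529, 0.4359, 0.1076]
ee_rot: [0.002, 0.0, 1.0, 0.001]
contact_force: [0.6, -0.0, 0.4]
width: 0.0391
gripper_force: 30.4
at [0.5529 0.4359 0.1076] yaw 89.99 z [ 0.004  0.003 -1.   ] tool shift [ 0.1299 -0.0819  0.0468] t 3.1167
```

```bash
python3 -m pendant '[{"dx":0.013,"dy":-0.008,"dz":0,"rx":0,"ry":0,"rz":0,"hand":0.03},{"dx":0.026,"dy":-0.0165,"dz":0,"rx":0,"ry":0,"rz":0,"hand":0.03},{"dx":0.026,"dy":-0.0165,"dz":0,"rx":0,"ry":0,"rz":0,"hand":0.03},{"dx":0.026,"dy":-0.0165,"dz":0,"rx":0,"ry":0,"rz":0,"hand":0.03},{"dx":0.026,"dy":-0.0165,"dz":0,"rx":0,"ry":0,"rz":0,"hand":0.03},{"dx":0.013,"dy":-0.008,"dz":0,"rx":0,"ry":0,"rz":0,"hand":0.03},{"dx":0,"dy":0,"dz":0,"rx":0,"ry":0,"rz":0,"hand":0.03},{"dx":0,"dy":0,"dz":0,"rx":0,"ry":0,"rz":0,"hand":0.03},{"dx":0,"dy":0,"dz":0,"rx":0,"ry":0,"rz":0,"hand":0.03}]' 30
python3 go.py .4232,.3542,.032
```

```text
clock: 3.87
position: [0.4225, 0.3536, 0.1041]
ee_rot: [0.0, 0.0, 1.0, 0.0]
contact_force: [0.9, 0.7, 0.7]
width: 0.0391
gripper_force: 30.4
at [0.4225 0.3536 0.1041] yaw 89.98 z [ 0.001  0.001 -1.   ] tool shift [-0.0006  0.0006  0.0721] t 3.8667
```

```bash
python3 -m pendant '[{"dx":0,"dy":0,"dz":0.02,"rx":0,"ry":0,"rz":0,"hand":0.03},{"dx":0,"dy":0,"dz":0.02,"rx":0,"ry":0,"rz":0,"hand":0.03},{"dx":0,"dy":0,"dz":0.016,"rx":0,"ry":0,"rz":0,"hand":0.03},{"dx":0,"dy":0,"dz":0.01,"rx":0,"ry":0,"rz":0,"hand":0.03},{"dx":0,"dy":0,"dz":0.004,"rx":0,"ry":0,"rz":0,"hand":0.03},{"dx":0,"dy":0,"dz":0.002,"rx":0,"ry":0,"rz":0,"hand":0.03},{"dx":0,"dy":0,"dz":0,"rx":0,"ry":0,"rz":0,"hand":0.03},{"dx":0,"dy":0,"dz":0,"rx":0,"ry":0,"rz":0,"hand":0.03},{"dx":0,"dy":0,"dz":0,"rx":0,"ry":0,"rz":0,"hand":0.03}]' 30
python3 - <<'E'
from h import *
q=manip.get_image("side"); t=cv2.resize(q["frame"][165:345,185:425],(800,600)); cv2.imwrite("pics/s3.png",t[:,:,::-1])
E
```

```text
clock: 4.62
position: [0.422, 0.353, 0.0335]
ee_rot: [-0.0, 0.0, 1.0, -0.0]
contact_force: [-3.1, -1.9, 8.1]
width: 0.0391
gripper_force: 31.0
```

View pics/s3.png

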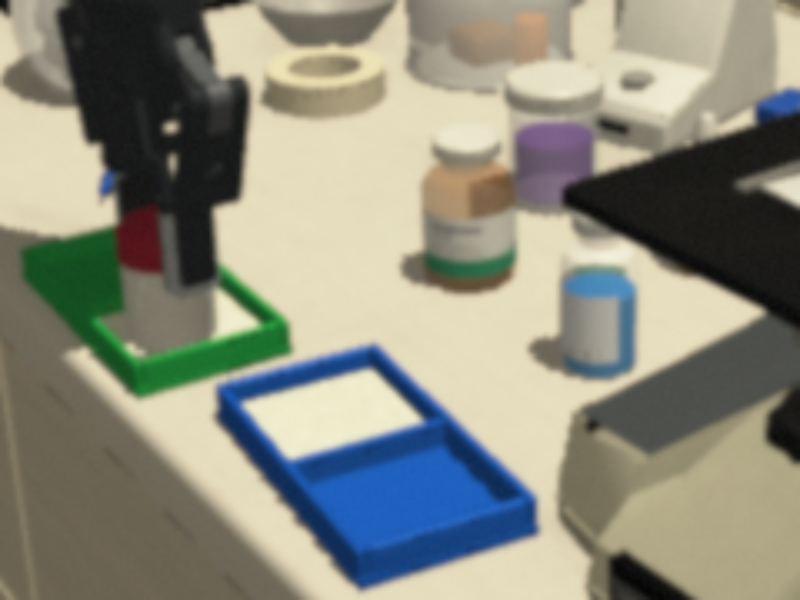

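The red jar stands in the green tray's white pocket (base about (170,340)), pressing lightly at 8 N. Releasing, then on to the pill bottle.

```bash
python3 -m pendant '[{"dx":0,"dy":0,"dz":0,"rx":0,"ry":0,"rz":0,"hand":0.065},{"dx":0,"dy":0,"dz":0,"rx":0,"ry":0,"rz":0,"hand":0.065},{"dx":0,"dy":0,"dz":0,"rx":0,"ry":0,"rz":0,"hand":0.065},{"dx":0,"dy":0,"dz":-0.02,"rx":0,"ry":0,"rz":0,"hand":0.065},{"dx":0,"dy":0,"dz":-0.035,"rx":0,"ry":0,"rz":0,"hand":0.065},{"dx":0,"dy":0,"dz":-0.03,"rx":0,"ry":0,"rz":0,"hand":0.065},{"dx":-0.034,"dy":-0.004,"dz":0,"rx":0,"ry":0,"rz":0,"hand":0.065},{"dx":-0.034,"dy":-0.004,"dz":0,"rx":0,"ry":0,"rz":0,"hand":0.065},{"dx":-0.034,"dy":-0.004,"dz":0,"rx":0,"ry":0,"rz":0,"hand":0.065},{"dx":-0.034,"dy":-0.003,"dz":0,"rx":0,"ry":0,"rz":0,"hand":0.065},{"dx":0,"dy":0,"dz":0,"rx":0,"ry":0,"rz":0,"hand":0.065},{"dx":0,"dy":0,"dz":0,"rx":0,"ry":0,"rz":0,"hand":0.065}]' 30
python3 go.py .5592,.3382,.022
```

```text
clock: 5.67
position: [0.5595, 0.3377, 0.1166]
ee_rot: [0.0, 0.001, 1.0, 0.0]
contact_force: [-1.5, 0.1, -1.0]
width: 0.0647
gripper_force: 0.0
at [0.5595 0.3377 0.1166] yaw 89.87 z [ 0.  0. -1.] tool shift [0.0003 0.0005 0.0946] t 5.6667
```

```bash
python3 -m pendant '[{"dx":0,"dy":0,"dz":0.025,"rx":0,"ry":0,"rz":0,"hand":0.065},{"dx":0,"dy":0,"dz":0.025,"rx":0,"ry":0,"rz":0,"hand":0.065},{"dx":0,"dy":0,"dz":0.025,"rx":0,"ry":0,"rz":0,"hand":0.065},{"dx":0,"dy":0,"dz":0.015,"rx":0,"ry":0,"rz":0,"hand":0.065},{"dx":0,"dy":0,"dz":0.004,"rx":0,"ry":0,"rz":0,"hand":0.065},{"dx":0,"dy":0,"dz":0,"rx":0,"ry":0,"rz":0,"hand":0.065},{"dx":0,"dy":0,"dz":0,"rx":0,"ry":0,"rz":0,"hand":0.032},{"dx":0,"dy":0,"dz":0,"rx":0,"ry":0,"rz":0,"hand":0.032},{"dx":0,"dy":0,"dz":0,"rx":0,"ry":0,"rz":0,"hand":0.032},{"dx":0,"dy":0,"dz":0,"rx":0,"ry":0,"rz":0,"hand":0.032},{"dx":0,"dy":0,"dz":0,"rx":0,"ry":0,"rz":0,"hand":0.032}]' 30; python3 -m pendant '[{"dx":0,"dy":0,"dz":-0.015,"rx":0,"ry":0,"rz":0,"hand":0.032},{"dx":0,"dy":0,"dz":-0.03,"rx":0,"ry":0,"rz":0,"hand":0.032},{"dx":0,"dy":0,"dz":-0.03,"rx":0,"ry":0,"rz":0,"hand":0.032},{"dx":0,"dy":0,"dz":-0.02,"rx":0,"ry":0,"rz":0,"hand":0.032},{"dx":0,"dy":0,"dz":0,"rx":0,"ry":0,"rz":0,"hand":0.032},{"dx":0,"dy":0,"dz":0,"rx":0,"ry":0,"rz":0,"hand":0.032}]' 30
python3 go.py .4326,.1848,.026
```

```text
clock: 6.58
position: [0.5586, 0.3387, 0.0251]
ee_rot: [0.001, 0.0, 1.0, 0.001]
contact_force: [-1.4, 1.0, 6.2]
width: 0.0403
gripper_force: 31.0
clock: 7.08
position: [0.5583, 0.3382, 0.1197]
ee_rot: [0.001, 0.0, 1.0, 0.001]
contact_force: [0.1, 0.5, -1.5]
width: 0.0401
gripper_force: 30.6
at [0.5583 0.3382 0.1197] yaw 89.98 z [ 0.003  0.001 -1.   ] tool shift [ 0.1259 -0.1536  0.0931] t 7.0833
```

Run:
```python
from h import *
r=manip.get_image("top"); q=manip.get_image("side")
for t in((429,282),(431,278),(424,213)):
    print(t,tri(r,t,q,(356,222)),onz(r,[t],.15))
t=cv2.resize(r["frame"][200:320,360:520],(800,600)); cv2.imwrite("pics/t4.png",np.clip(t[:,:,::-1]*2.,0,255))
```

```text
(429, 282) (array([0.47496559, 0.14102438, 0.13189862]), np.float64(0.003460933301650433)) [[0.47309478 0.14636474 0.15      ]]
(431, 278) (array([0.47837885, 0.13945965, 0.13226112]), np.float64(0.0040169448506592615)) [[0.47952541 0.14272208 0.15      ]]
(424, 213) (array([0.55075383, 0.16619877, 0.11916427]), np.float64(0.09489336330203783)) [[0.58766349 0.14858746 0.15      ]][ WARN:0@1.445] global loadsave.cpp:1063 imwrite_ Unsupported depth image for selected encoder is fallbacked to CV_8U.
```

View pics/t4.png

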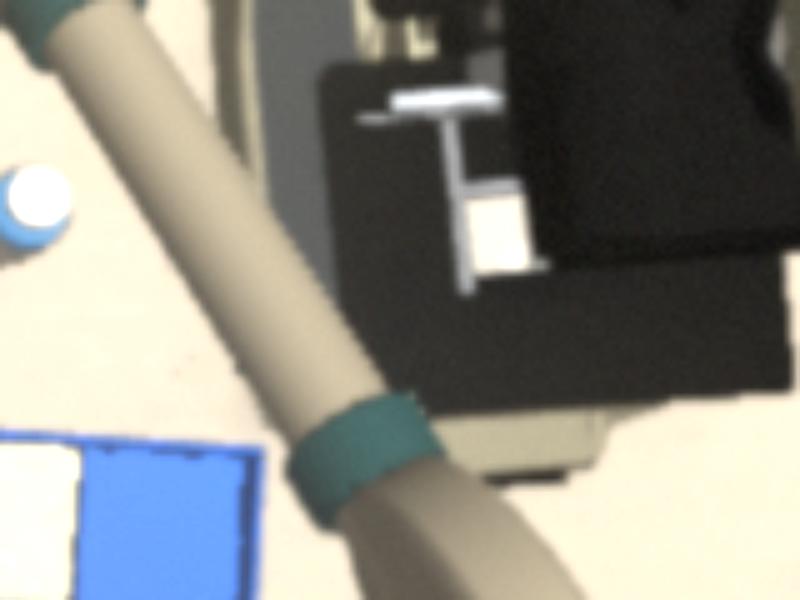

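The stage's front-left corner shows at about (345,412) in the crop, which triangulates to (0.475, 0.141, 0.132). That is too near the bare blue pocket for comfort. I'll go there high, turn 45° so the gripper presents a flat side to the corner, and then lower.

```bash
python3 -m pendant '[{"dx":0.015,"dy":-0.015,"dz":0,"rx":0,"ry":0,"rz":0,"hand":0.032},{"dx":0.025,"dy":-0.03,"dz":0,"rx":0,"ry":0,"rz":0,"hand":0.032},{"dx":0.025,"dy":-0.03,"dz":0,"rx":0,"ry":0,"rz":0,"hand":0.032},{"dx":0.025,"dy":-0.03,"dz":0,"rx":0,"ry":0,"rz":0,"hand":0.032},{"dx":0.025,"dy":-0.03,"dz":0,"rx":0,"ry":0,"rz":0,"hand":0.032},{"dx":0.015,"dy":-0.015,"dz":0,"rx":0,"ry":0,"rz":0,"hand":0.032},{"dx":0,"dy":0,"dz":0,"rx":0,"ry":0,"rz":0,"hand":0.032}]' 30; python3 -m pendant '[{"dx":0,"dy":0,"dz":0,"rx":0,"ry":0,"rz":6.5,"hand":0.032},{"dx":0,"dy":0,"dz":0,"rx":0,"ry":0,"rz":6.5,"hand":0.032},{"dx":0,"dy":0,"dz":0,"rx":0,"ry":0,"rz":6.5,"hand":0.032},{"dx":0,"dy":0,"dz":0,"rx":0,"ry":0,"rz":6.5,"hand":0.032},{"dx":0,"dy":0,"dz":0,"rx":0,"ry":0,"rz":6.5,"hand":0.032},{"dx":0,"dy":0,"dz":0,"rx":0,"ry":0,"rz":6.5,"hand":0.032},{"dx":0,"dy":0,"dz":0,"rx":0,"ry":0,"rz":6,"hand":0.032},{"dx":0,"dy":0,"dz":0,"rx":0,"ry":0,"rz":0,"hand":0.032},{"dx":0,"dy":0,"dz":0,"rx":0,"ry":0,"rz":0,"hand":0.032}]' 30
python3 go.py .4305,.187,.0285
```

```text
clock: 7.77
position: [0.4211, 0.1846, 0.1162]
ee_rot: [-0.005, 0.001, 1.0, -0.002]
contact_force: [-1.1, -0.1, -1.3]
width: 0.0404
gripper_force: 30.6
clock: 8.52
position: [0.4274, 0.1882, 0.1173]
ee_rot: [-0.001, 0.382, 0.924, -0.0]
contact_force: [0.0, -0.2, -0.8]
width: 0.0405
gripper_force: 30.6
at [0.4274 0.1882 0.1173] yaw 45.14 z [-0.002 -0.    -1.   ] tool shift [-0.0032  0.0015  0.0888] t 8.5167
```

```bash
python3 -m pendant '[{"dx":-0.003,"dy":0.0015,"dz":0.02,"rx":0,"ry":0,"rz":0,"hand":0.032},{"dx":0,"dy":0,"dz":0.025,"rx":0,"ry":0,"rz":0,"hand":0.032},{"dx":0,"dy":0,"dz":0.02,"rx":0,"ry":0,"rz":0,"hand":0.032},{"dx":0,"dy":0,"dz":0.012,"rx":0,"ry":0,"rz":0,"hand":0.032},{"dx":0,"dy":0,"dz":0.006,"rx":0,"ry":0,"rz":0,"hand":0.032},{"dx":0,"dy":0,"dz":0.004,"rx":0,"ry":0,"rz":0,"hand":0.032},{"dx":0,"dy":0,"dz":0.001,"rx":0,"ry":0,"rz":0,"hand":0.032},{"dx":0,"dy":0,"dz":0,"rx":0,"ry":0,"rz":0,"hand":0.032},{"dx":0,"dy":0,"dz":0,"rx":0,"ry":0,"rz":0,"hand":0.032}]' 30
python3 - <<'E'
from h import *
q=manip.get_image("side"); t=cv2.resize(q["frame"][165:345,185:425],(800,600)); cv2.imwrite("pics/s5.png",t[:,:,::-1])
E
```

```text
clock: 9.27
position: [0.4315, 0.1872, 0.031]
ee_rot: [0.001, 0.383, 0.924, 0.001]
contact_force: [0.0, -1.0, -0.6]
width: 0.0404
gripper_force: 30.6
```

View pics/s5.png

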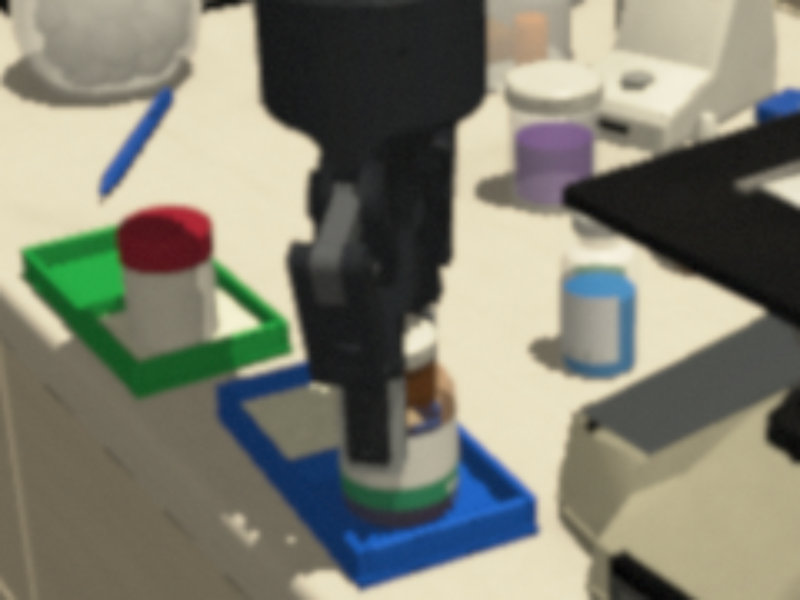

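The pill bottle is upright over the bare blue pocket (base about (400,505)) and the red jar stands free in its pocket. Lowering the last 2 mm, releasing, and turning to close along world x.

```bash
python3 -m pendant '[{"dx":0,"dy":0,"dz":0.002,"rx":0,"ry":0,"rz":0,"hand":0.032},{"dx":0,"dy":0,"dz":0,"rx":0,"ry":0,"rz":0,"hand":0.032},{"dx":0,"dy":0,"dz":0,"rx":0,"ry":0,"rz":0,"hand":0.06},{"dx":0,"dy":0,"dz":0,"rx":0,"ry":0,"rz":0,"hand":0.06},{"dx":0,"dy":0,"dz":0,"rx":0,"ry":0,"rz":0,"hand":0.06},{"dx":0,"dy":0,"dz":0,"rx":0,"ry":0,"rz":0,"hand":0.06},{"dx":0,"dy":0,"dz":-0.015,"rx":0,"ry":0,"rz":0,"hand":0.06},{"dx":0,"dy":0,"dz":-0.025,"rx":0,"ry":0,"rz":0,"hand":0.06},{"dx":0,"dy":0,"dz":-0.03,"rx":0,"ry":0,"rz":0,"hand":0.055},{"dx":0,"dy":0,"dz":-0.025,"rx":0,"ry":0,"rz":0,"hand":0.055}]' 30; python3 -m pendant '[{"dx":0,"dy":0,"dz":0,"rx":0,"ry":0,"rz":6.5,"hand":0.055},{"dx":0,"dy":0,"dz":0,"rx":0,"ry":0,"rz":6.5,"hand":0.055},{"dx":0,"dy":0,"dz":0,"rx":0,"ry":0,"rz":6.5,"hand":0.055},{"dx":0,"dy":0,"dz":0,"rx":0,"ry":0,"rz":6.5,"hand":0.055},{"dx":0,"dy":0,"dz":0,"rx":0,"ry":0,"rz":6.5,"hand":0.055},{"dx":0,"dy":0,"dz":0,"rx":0,"ry":0,"rz":6.5,"hand":0.055},{"dx":0,"dy":0,"dz":0,"rx":0,"ry":0,"rz":6.1,"hand":0.055},{"dx":0,"dy":0,"dz":0,"rx":0,"ry":0,"rz":0,"hand":0.055}]' 30
python3 go.py .5568,.2363,.022
```

```text
clock: 10.15
position: [0.4307, 0.187, 0.1245]
ee_rot: [-0.0, 0.383, 0.924, -0.0]
contact_force: [1.0, 0.2, -0.3]
width: 0.0549
gripper_force: 0.0
clock: 10.82
position: [0.4306, 0.187, 0.1232]
ee_rot: [-0.0, 0.708, 0.706, -0.0]
contact_force: [-0.0, -0.2, 1.0]
width: 0.0547
gripper_force: 0.0
at [0.4306 0.187  0.1232] yaw -0.21 z [-0. -0. -1.] tool shift [0.0498 0.126  0.1011] t 10.8167
```

```bash
python3 -m pendant '[{"dx":0.01,"dy":0.024,"dz":0,"rx":0,"ry":0,"rz":0,"hand":0.055},{"dx":0.01,"dy":0.026,"dz":0,"rx":0,"ry":0,"rz":0,"hand":0.055},{"dx":0.01,"dy":0.026,"dz":0,"rx":0,"ry":0,"rz":0,"hand":0.055},{"dx":0.01,"dy":0.026,"dz":0,"rx":0,"ry":0,"rz":0,"hand":0.055},{"dx":0.01,"dy":0.024,"dz":0,"rx":0,"ry":0,"rz":0,"hand":0.055},{"dx":0,"dy":0,"dz":0,"rx":0,"ry":0,"rz":0,"hand":0.055},{"dx":0,"dy":0,"dz":0,"rx":0,"ry":0,"rz":0,"hand":0.055}]' 30
python3 go.py .5568,.2363,.022
python3 - <<'E'
from h import *
q=manip.get_image("side"); cv2.imwrite("pics/s6.png",q["frame"][:,:,::-1])
E
```

```text
clock: 11.4
position: [0.5576, 0.237, 0.1226]
ee_rot: [-0.0, 0.707, 0.707, -0.0]
contact_force: [-1.3, -1.0, -0.5]
width: 0.0553
gripper_force: 0.0
at [0.5576 0.237  0.1226] yaw 0.02 z [-0.001 -0.    -1.   ] tool shift [-0.0007 -0.0007  0.1006] t 11.4
```

View pics/s6.png

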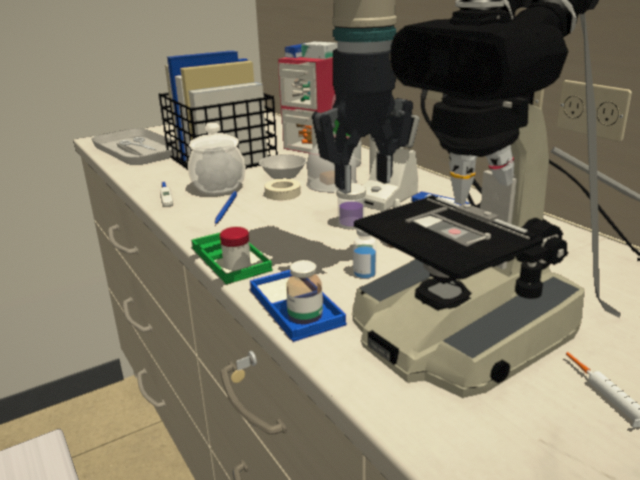

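The gripper is above the vial (365,258), clear of the microscope, and both placed items are upright at (234,250) and (304,292). Descending, gripping and lifting.

```bash
python3 -m pendant '[{"dx":-0.0007,"dy":-0.0007,"dz":0.02,"rx":0,"ry":0,"rz":0,"hand":0.055},{"dx":0,"dy":0,"dz":0.025,"rx":0,"ry":0,"rz":0,"hand":0.055},{"dx":0,"dy":0,"dz":0.025,"rx":0,"ry":0,"rz":0,"hand":0.055},{"dx":0,"dy":0,"dz":0.02,"rx":0,"ry":0,"rz":0,"hand":0.055},{"dx":0,"dy":0,"dz":0.01,"rx":0,"ry":0,"rz":0,"hand":0.055},{"dx":0,"dy":0,"dz":0,"rx":0,"ry":0,"rz":0,"hand":0.055},{"dx":0,"dy":0,"dz":0,"rx":0,"ry":0,"rz":0,"hand":0.022},{"dx":0,"dy":0,"dz":0,"rx":0,"ry":0,"rz":0,"hand":0.022},{"dx":0,"dy":0,"dz":0,"rx":0,"ry":0,"rz":0,"hand":0.022},{"dx":0,"dy":0,"dz":0,"rx":0,"ry":0,"rz":0,"hand":0.022},{"dx":0,"dy":0,"dz":0,"rx":0,"ry":0,"rz":0,"hand":0.022}]' 30; python3 -m pendant '[{"dx":0,"dy":0,"dz":-0.015,"rx":0,"ry":0,"rz":0,"hand":0.022},{"dx":0,"dy":0,"dz":-0.03,"rx":0,"ry":0,"rz":0,"hand":0.022},{"dx":0,"dy":0,"dz":-0.03,"rx":0,"ry":0,"rz":0,"hand":0.022},{"dx":0,"dy":0,"dz":-0.02,"rx":0,"ry":0,"rz":0,"hand":0.022},{"dx":0,"dy":0,"dz":0,"rx":0,"ry":0,"rz":0,"hand":0.022},{"dx":0,"dy":0,"dz":0,"rx":0,"ry":0,"rz":0,"hand":0.022}]' 30
python3 go.py .4248,.4215,.026
```

```text
clock: 12.37
position: [0.5571, 0.2363, 0.0248]
ee_rot: [0.001, 0.708, 0.706, 0.001]
contact_force: [-0.6, 0.3, 4.9]
width: 0.0307
gripper_force: 30.2
clock: 12.87
position: [0.5569, 0.2363, 0.1199]
ee_rot: [0.001, 0.708, 0.706, 0.002]
contact_force: [0.1, 0.4, -0.2]
width: 0.0306
gripper_force: 29.9
at [0.5569 0.2363 0.1199] yaw -0.11 z [ 0.003  0.001 -1.   ] tool shift [ 0.1848 -0.1328  0.0937] t 12.8667
```

```bash
python3 -m pendant '[{"dx":0.0115,"dy":-0.0085,"dz":0,"rx":0,"ry":0,"rz":0,"hand":0.022},{"dx":0.023,"dy":-0.0165,"dz":0,"rx":0,"ry":0,"rz":0,"hand":0.022},{"dx":0.023,"dy":-0.0165,"dz":0,"rx":0,"ry":0,"rz":0,"hand":0.022},{"dx":0.023,"dy":-0.0165,"dz":0,"rx":0,"ry":0,"rz":0,"hand":0.022},{"dx":0.023,"dy":-0.0165,"dz":0,"rx":0,"ry":0,"rz":0,"hand":0.022},{"dx":0.023,"dy":-0.0165,"dz":0,"rx":0,"ry":0,"rz":0,"hand":0.022},{"dx":0.023,"dy":-0.0165,"dz":0,"rx":0,"ry":0,"rz":0,"hand":0.022},{"dx":0.023,"dy":-0.0165,"dz":0,"rx":0,"ry":0,"rz":0,"hand":0.022},{"dx":0.0115,"dy":-0.0085,"dz":0,"rx":0,"ry":0,"rz":0,"hand":0.022},{"dx":0,"dy":0,"dz":0,"rx":0,"ry":0,"rz":0,"hand":0.022},{"dx":0,"dy":0,"dz":0,"rx":0,"ry":0,"rz":0,"hand":0.022}]' 30
python3 go.py .4248,.4215,.0285
```

```text
clock: 13.78
position: [0.4229, 0.4202, 0.1171]
ee_rot: [0.0, 0.707, 0.707, -0.001]
contact_force: [-0.7, -0.6, -0.0]
width: 0.0305
gripper_force: 29.9
at [0.4229 0.4202 0.1171] yaw 0.01 z [-0.001 -0.002 -1.   ] tool shift [0.0015 0.0021 0.0886] t 13.7833
```

```bash
python3 -m pendant '[{"dx":0.001,"dy":0.0015,"dz":0.02,"rx":0,"ry":0,"rz":0,"hand":0.022},{"dx":0,"dy":0,"dz":0.025,"rx":0,"ry":0,"rz":0,"hand":0.022},{"dx":0,"dy":0,"dz":0.02,"rx":0,"ry":0,"rz":0,"hand":0.022},{"dx":0,"dy":0,"dz":0.012,"rx":0,"ry":0,"rz":0,"hand":0.022},{"dx":0,"dy":0,"dz":0.006,"rx":0,"ry":0,"rz":0,"hand":0.022},{"dx":0,"dy":0,"dz":0.004,"rx":0,"ry":0,"rz":0,"hand":0.022},{"dx":0,"dy":0,"dz":0.002,"rx":0,"ry":0,"rz":0,"hand":0.022},{"dx":0,"dy":0,"dz":0,"rx":0,"ry":0,"rz":0,"hand":0.022},{"dx":0,"dy":0,"dz":0,"rx":0,"ry":0,"rz":0,"hand":0.022}]' 30
python3 - <<'E'
from h import *
q=manip.get_image("side"); t=cv2.resize(q["frame"][165:345,185:425],(800,600)); cv2.imwrite("pics/s7.png",t[:,:,::-1])
E
```

```text
clock: 14.53
position: [0.4263, 0.4215, 0.0301]
ee_rot: [0.0, 0.708, 0.706, 0.001]
contact_force: [0.9, 0.2, -0.2]
width: 0.0308
gripper_force: 29.9
```

View pics/s7.png

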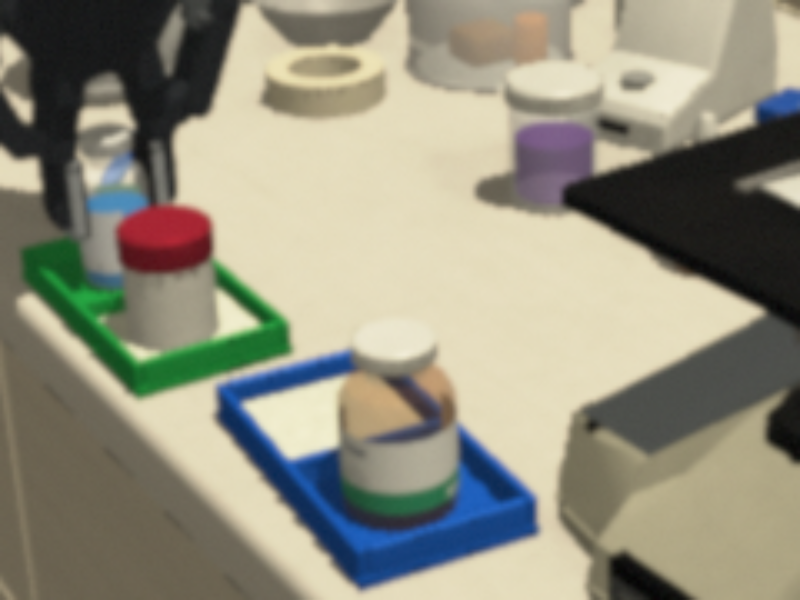

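The vial is in the bare green pocket (base about (110,280)) beside the red jar, and the pill bottle is upright and clear of the pad. Releasing, then on to the dropper.

```bash
python3 -m pendant '[{"dx":0,"dy":0,"dz":0.0015,"rx":0,"ry":0,"rz":0,"hand":0.022},{"dx":0,"dy":0,"dz":0,"rx":0,"ry":0,"rz":0,"hand":0.022},{"dx":0,"dy":0,"dz":0,"rx":0,"ry":0,"rz":0,"hand":0.05},{"dx":0,"dy":0,"dz":0,"rx":0,"ry":0,"rz":0,"hand":0.05},{"dx":0,"dy":0,"dz":0,"rx":0,"ry":0,"rz":0,"hand":0.05},{"dx":0,"dy":0,"dz":0,"rx":0,"ry":0,"rz":0,"hand":0.05},{"dx":0,"dy":0,"dz":-0.015,"rx":0,"ry":0,"rz":0,"hand":0.05},{"dx":0,"dy":0,"dz":-0.025,"rx":0,"ry":0,"rz":0,"hand":0.05},{"dx":0,"dy":0,"dz":-0.03,"rx":0,"ry":0,"rz":0,"hand":0.05},{"dx":0,"dy":0,"dz":-0.025,"rx":0,"ry":0,"rz":0,"hand":0.05}]' 30; python3 -m pendant '[{"dx":-0.008,"dy":0.015,"dz":0,"rx":0,"ry":0,"rz":0,"hand":0.05},{"dx":-0.02,"dy":0.032,"dz":0,"rx":0,"ry":0,"rz":0,"hand":0.05},{"dx":-0.02,"dy":0.032,"dz":0,"rx":0,"ry":0,"rz":0,"hand":0.05},{"dx":-0.02,"dy":0.032,"dz":0,"rx":0,"ry":0,"rz":0,"hand":0.05},{"dx":-0.02,"dy":0.032,"dz":0,"rx":0,"ry":0,"rz":0,"hand":0.05},{"dx":-0.02,"dy":0.032,"dz":0,"rx":0,"ry":0,"rz":0,"hand":0.05},{"dx":-0.02,"dy":0.032,"dz":0,"rx":0,"ry":0,"rz":0,"hand":0.05},{"dx":-0.01,"dy":0.017,"dz":0,"rx":0,"ry":0,"rz":0,"hand":0.05},{"dx":0,"dy":0,"dz":0,"rx":0,"ry":0,"rz":0,"hand":0.05},{"dx":0,"dy":0,"dz":0,"rx":0,"ry":0,"rz":0,"hand":0.05}]' 30
python3 go.py .6496,.2832,.014
```

```text
clock: 15.42
position: [0.4255, 0.4213, 0.124]
ee_rot: [-0.0, 0.708, 0.706, -0.0]
contact_force: [0.1, 0.6, 0.5]
width: 0.0501
gripper_force: 0.0
clock: 16.25
position: [0.6498, 0.2818, 0.122]
ee_rot: [-0.0, 0.709, 0.706, -0.0]
contact_force: [-0.6, 0.0, -0.4]
width: 0.0502
gripper_force: 0.0
at [0.6498 0.2818 0.122 ] yaw -0.25 z [-0.001  0.    -1.   ] tool shift [ 1.40e-03 -1.00e-04  1.08e-01] t 16.25
```

```bash
python3 -m pendant '[{"dx":0.0014,"dy":0,"dz":0.02,"rx":0,"ry":0,"rz":0,"hand":0.05},{"dx":0,"dy":0,"dz":0.025,"rx":0,"ry":0,"rz":0,"hand":0.05},{"dx":0,"dy":0,"dz":0.025,"rx":0,"ry":0,"rz":0,"hand":0.05},{"dx":0,"dy":0,"dz":0.02,"rx":0,"ry":0,"rz":0,"hand":0.05},{"dx":0,"dy":0,"dz":0.012,"rx":0,"ry":0,"rz":0,"hand":0.05},{"dx":0,"dy":0,"dz":0.006,"rx":0,"ry":0,"rz":0,"hand":0.05},{"dx":0,"dy":0,"dz":0,"rx":0,"ry":0,"rz":0,"hand":0.05},{"dx":0,"dy":0,"dz":0,"rx":0,"ry":0,"rz":0,"hand":0.018},{"dx":0,"dy":0,"dz":0,"rx":0,"ry":0,"rz":0,"hand":0.018},{"dx":0,"dy":0,"dz":0,"rx":0,"ry":0,"rz":0,"hand":0.018},{"dx":0,"dy":0,"dz":0,"rx":0,"ry":0,"rz":0,"hand":0.018},{"dx":0,"dy":0,"dz":0,"rx":0,"ry":0,"rz":0,"hand":0.018}]' 30; python3 -m pendant '[{"dx":0,"dy":0,"dz":-0.015,"rx":0,"ry":0,"rz":0,"hand":0.018},{"dx":0,"dy":0,"dz":-0.03,"rx":0,"ry":0,"rz":0,"hand":0.018},{"dx":0,"dy":0,"dz":-0.03,"rx":0,"ry":0,"rz":0,"hand":0.018},{"dx":0,"dy":0,"dz":-0.02,"rx":0,"ry":0,"rz":0,"hand":0.018},{"dx":0,"dy":0,"dz":0,"rx":0,"ry":0,"rz":0,"hand":0.018},{"dx":0,"dy":0,"dz":0,"rx":0,"ry":0,"rz":0,"hand":0.018}]' 30
python3 go.py .4384,.2526,.022
```

```text
clock: 17.25
position: [0.6504, 0.2847, 0.0167]
ee_rot: [0.001, 0.708, 0.706, 0.002]
contact_force: [-0.6, 1.7, 4.9]
width: 0.0245
gripper_force: 29.9
clock: 17.75
position: [0.65, 0.2844, 0.1113]
ee_rot: [0.001, 0.708, 0.706, 0.001]
contact_force: [0.7, -0.5, 0.2]
width: 0.0239
gripper_force: 29.6
at [0.65   0.2844 0.1113] yaw -0.12 z [ 0.003  0.001 -1.   ] tool shift [-0.0323 -0.2118  0.0887] t 17.75
```

```bash
python3 -m pendant '[{"dx":-0.002,"dy":-0.012,"dz":0,"rx":0,"ry":0,"rz":0,"hand":0.018},{"dx":-0.004,"dy":-0.025,"dz":0,"rx":0,"ry":0,"rz":0,"hand":0.018},{"dx":-0.004,"dy":-0.027,"dz":0,"rx":0,"ry":0,"rz":0,"hand":0.018},{"dx":-0.004,"dy":-0.027,"dz":0,"rx":0,"ry":0,"rz":0,"hand":0.018},{"dx":-0.004,"dy":-0.027,"dz":0,"rx":0,"ry":0,"rz":0,"hand":0.018},{"dx":-0.004,"dy":-0.027,"dz":0,"rx":0,"ry":0,"rz":0,"hand":0.018},{"dx":-0.004,"dy":-0.027,"dz":0,"rx":0,"ry":0,"rz":0,"hand":0.018},{"dx":-0.004,"dy":-0.025,"dz":0,"rx":0,"ry":0,"rz":0,"hand":0.018},{"dx":-0.002,"dy":-0.015,"dz":0,"rx":0,"ry":0,"rz":0,"hand":0.018},{"dx":0,"dy":0,"dz":0,"rx":0,"ry":0,"rz":0,"hand":0.018},{"dx":0,"dy":0,"dz":0,"rx":0,"ry":0,"rz":0,"hand":0.018}]' 30
python3 go.py .4384,.2526,.0245
```

```text
clock: 18.67
position: [0.4362, 0.2523, 0.1088]
ee_rot: [-0.0, 0.708, 0.707, -0.001]
contact_force: [0.9, 1.2, 0.5]
width: 0.0245
gripper_force: 29.6
at [0.4362 0.2523 0.1088] yaw -0.09 z [-0.002 -0.001 -1.   ] tool shift [0.0003 0.0024 0.0842] t 18.6667
```

```bash
python3 -m pendant '[{"dx":0,"dy":0.001,"dz":0.02,"rx":0,"ry":0,"rz":0,"hand":0.018},{"dx":0,"dy":0,"dz":0.025,"rx":0,"ry":0,"rz":0,"hand":0.018},{"dx":0,"dy":0,"dz":0.018,"rx":0,"ry":0,"rz":0,"hand":0.018},{"dx":0,"dy":0,"dz":0.012,"rx":0,"ry":0,"rz":0,"hand":0.018},{"dx":0,"dy":0,"dz":0.006,"rx":0,"ry":0,"rz":0,"hand":0.018},{"dx":0,"dy":0,"dz":0.003,"rx":0,"ry":0,"rz":0,"hand":0.018},{"dx":0,"dy":0,"dz":0.001,"rx":0,"ry":0,"rz":0,"hand":0.018},{"dx":0,"dy":0,"dz":0,"rx":0,"ry":0,"rz":0,"hand":0.018},{"dx":0,"dy":0,"dz":0,"rx":0,"ry":0,"rz":0,"hand":0.018}]' 30
python3 - <<'E'
from h import *
q=manip.get_image("side"); t=cv2.resize(q["frame"][165:345,185:425],(800,600)); cv2.imwrite("pics/s8.png",t[:,:,::-1])
E
```

```text
clock: 19.42
position: [0.4391, 0.253, 0.0254]
ee_rot: [0.0, 0.708, 0.706, 0.001]
contact_force: [0.3, -0.5, -0.1]
width: 0.0243
gripper_force: 29.6
```

View pics/s8.png

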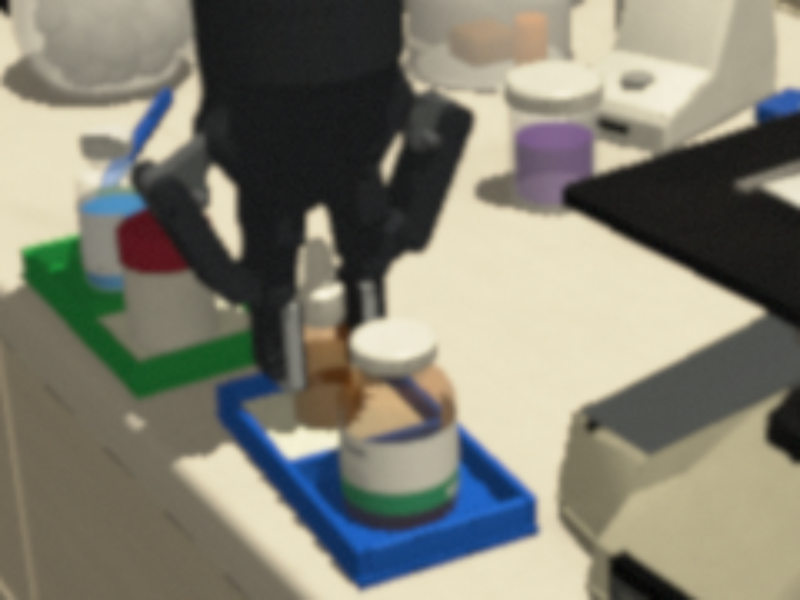

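The dropper hangs over the white pad of the blue tray (base about (325,410)), with the pill bottle undisturbed. Setting it down, releasing, and retreating upward.

```bash
python3 -m pendant '[{"dx":0,"dy":0,"dz":0.0015,"rx":0,"ry":0,"rz":0,"hand":0.018},{"dx":0,"dy":0,"dz":0,"rx":0,"ry":0,"rz":0,"hand":0.018},{"dx":0,"dy":0,"dz":0,"rx":0,"ry":0,"rz":0,"hand":0.045},{"dx":0,"dy":0,"dz":0,"rx":0,"ry":0,"rz":0,"hand":0.045},{"dx":0,"dy":0,"dz":0,"rx":0,"ry":0,"rz":0,"hand":0.045},{"dx":0,"dy":0,"dz":0,"rx":0,"ry":0,"rz":0,"hand":0.045},{"dx":0,"dy":0,"dz":-0.015,"rx":0,"ry":0,"rz":0,"hand":0.045},{"dx":0,"dy":0,"dz":-0.025,"rx":0,"ry":0,"rz":0,"hand":0.045},{"dx":0,"dy":0,"dz":-0.03,"rx":0,"ry":0,"rz":0,"hand":0.045},{"dx":0,"dy":0,"dz":-0.03,"rx":0,"ry":0,"rz":0,"hand":0.045},{"dx":0,"dy":0,"dz":-0.03,"rx":0,"ry":0,"rz":0,"hand":0.045},{"dx":0,"dy":0,"dz":-0.03,"rx":0,"ry":0,"rz":0,"hand":0.045}]' 30
python3 -m pendant '[{"dx":0.03,"dy":0.02,"dz":0,"rx":0,"ry":0,"rz":0,"hand":0.045},{"dx":0.03,"dy":0.03,"dz":0,"rx":0,"ry":0,"rz":0,"hand":0.045},{"dx":0.03,"dy":0.03,"dz":0,"rx":0,"ry":0,"rz":0,"hand":0.045},{"dx":0.03,"dy":0.03,"dz":0,"rx":0,"ry":0,"rz":0,"hand":0.045},{"dx":0.02,"dy":0.02,"dz":0,"rx":0,"ry":0,"rz":0,"hand":0.045},{"dx":0,"dy":0,"dz":0,"rx":0,"ry":0,"rz":0,"hand":0.045},{"dx":0,"dy":0,"dz":0,"rx":0,"ry":0,"rz":0,"hand":0.045}]' 30
python3 - <<'E'
from h import *
q=manip.get_image("side")["frame"][165:345,185:425]; r=manip.get_image("top")["frame"][170:335,235:435]
a=cv2.resize(q,(400,300)); b=cv2.resize(r,(400,300)); cv2.imwrite("pics/f.png",cv2.resize(np.hstack([a,b]),(800,300))[:,:,::-1])
E
```

```text
clock: 20.47
position: [0.4378, 0.2525, 0.1848]
ee_rot: [-0.0, 0.708, 0.706, -0.0]
contact_force: [0.1, -0.0, -0.8]
width: 0.0451
gripper_force: 0.0
clock: 21.05
position: [0.5672, 0.3915, 0.1819]
ee_rot: [-0.0, 0.708, 0.707, -0.001]
contact_force: [0.3, -0.1, -0.4]
width: 0.0451
gripper_force: 0.0
```

View pics/f.png

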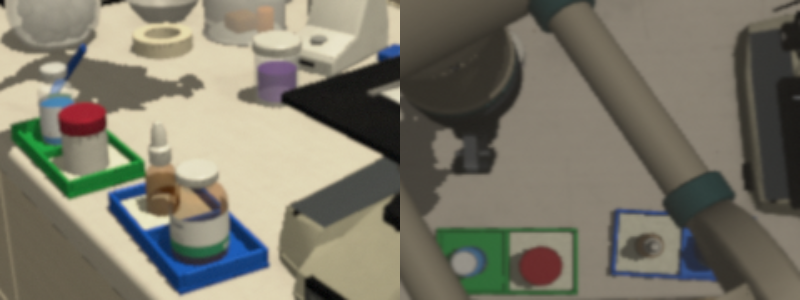

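The side view shows all four upright in their pockets: vial (56,120), red jar (85,140), dropper (158,180) and pill (198,215). The top view agrees, except that the arm covers the pill. The stain jar stands at its original spot, so I'm handing in.

```bash
python3 -c "
from rig import manip
print(manip.sign_off())"
```

```text
the job is handed in; nothing more can be done
None
```

I placed all four items upright in their named pockets, left the stain jar where it stood, and handed the job in at about 21 s on the robot's clock; no verdict came back.

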